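# Shut and lock the filter cover of a fume extractor

## Robot

A 6-joint arm with a two-finger parallel gripper is mounted at the origin on the work surface. World frame = base frame: x ahead of the robot, y to its left, z up, the work surface at z = 0. Lengths are in m, angles in rad, forces in N, time in s.
With the tool pointing down it reaches from about 0.35 to 0.975 m from the base axis. Payload 7.1 kg.
Tool frame: the origin (TCP) lies midway between the tips of the shut fingers; the grasp point (between the pads) lies 19 mm behind it; z points along the fingers, x is the direction in which the jaws open and shut, and the axes are right-handed (so a half turn about z gives the same grasp; the last joint's range is limited). The gripper opens to 88 mm and grips with 3 to 60 N. Pads are 20 mm wide; open, the fingers measure 115 mm over their backs; the gripper's body (75 mm by 178 mm) begins 61 mm behind the grasp point.
Start: joints at [1.107, 0.423, 1.63, -0, 1.089, -0.019], TCP at [0.269, 0.564, 0.223] pointing down, gripper open.
Joint ranges: [-3, 3], [-0.9, 2.11], [0.09, 2.58], [-1.31, 4.45], [0.11, 2.69], [-2.54, 2.54]. Speed limits (rad/s): [2.39, 2.39, 3.01, 3.14, 3.14, 3.14].

## Interface

Orientations are given as a unit quaternion [w, x, y, z].
In Python, from station import move_pose, movel, movej, command_gripper, wait, inverse_kinematics, read_camera, camera_info, MotionError, job_done, get_time, get_joint_pos, get_qvel, get_effort, get_tcp_pos, get_ee_rot, get_ft_force, get_ft_torque, get_grip_width gives the robot as it stands. Calls block until the motion is done:
- move_pose(position, orientation): joint-space move of the TCP to a pose.
- movel(position, frame=None, v=0.15, until_force=None): straight line of the TCP; frame=None keeps the orientation; v is the mean speed in m/s. With until_force (N) it stops when the force on the tool has changed by that much, and returns True; else False.
- movej(angles): joint-space move.
- command_gripper(opening): opening from 0.0 (shut) to 1.0 (fully open); the grip force is fixed at half the most; returns when the fingers have stopped.
- wait(seconds).
- inverse_kinematics(position, orientation): joint angles nearest the present ones, or None.
- read_camera(name): name is "scene" or "top"; returns the picture (420x560x3 uint8, red, green, blue); there is no depth.
- camera_info(name): a dict with "intrinsics" (3x3 intrinsics, pixels), "dist" ([k1, k2, p1, p2, k3] as OpenCV has them; the pictures are not rectified), "T" (4x4, takes a point from camera to world coordinates). Camera axes: x right, y up, looking along -z (the intrinsics and any distortion apply to the point x, -y, -z); pixel columns grow to the right and rows downward; lengths in m; the calibration is good to about 2 mm. A picture is of the moment at which its call begins. camera_info takes no time and is no camera call.
A pose or a line that the arm cannot do raises MotionError and nothing moves.
- job_done(): hands the job in, once; it reports no verdict.
Readings, each from a call of its own:
- get_time(): time.
- get_joint_pos(): joint angles.
- get_qvel(): joint speeds.
- get_effort(): joint torques, N m.
- get_tcp_pos(): TCP position.
- get_ee_rot(): TCP orientation.
- get_ft_force(): force on the tool from outside, world axes, zero at the start.
- get_ft_torque(): the same for the moment, N m.
- get_grip_width(): opening from 0.0 (shut) to 1.0 (fully open).
Only numpy, scipy, OpenCV 4.12 (cv2) and the standard library are available. Lean on these libraries where they do the work, as an engineer would, in place of code of your own. Each camera call takes 0.05 s, during which the arm holds its last target.

## Task

Close up the filter box of the welding bench's fume extractor: push the raised cover down with a fingertip until it is fully shut, then set a fingertip in the slot of each of its two round quarter-turn fasteners and turn both clockwise to the stop, so that both slots lie parallel to the cover's front edge. Turn the fasteners only once the cover is shut, do not raise the cover any further, and leave the loose things on and beside the box where they are.

Things in the scene. Friction and masses are not known exactly. Their poses are not given: they have to be found in the camera images.
- filter_box: The filter box of a bench fume extractor, grey sheet steel, fixed to the bench, 270 mm (its x, front to back) by 400 mm (its y) by 120 mm tall. Origin: centre of its underside, on the bench. Its +x points to the back (hinge side, with a round duct stub), -x to the front (louvres), +y to its left as the robot sees it, z up. A small loose jar stands on the ledge left of the cover.
- cover (a joint): Hinge of the cover, rad: 0 = shut flat on the box (also its stop), grows as the front edge rises; starts 0.25 to 0.55. The hinge is a stiff friction hinge: the cover stays wherever it is left, and about 5 N straight down near its front edge moves it. It does not spring back up.
- cover_hinge (a point): Middle of the cover's hinge line, at the height of the cover's underside when shut: 110 mm behind the box's centre (box x = +0.110), 120 mm above the bench. The hinge line runs along the box's y.
- cover_press (a point): Place to press on the cover: on its upper face, midway between the two fasteners, 200 mm from the hinge line. The cover is a plain aluminium plate 240 mm by 294 mm, 8 mm thick; its front edge is 40 mm beyond this point. Shut, this point is 128 mm above the bench (box x = -0.090). It moves with the cover, and its z axis is the plate's normal.
- cam_left (a joint): Angle of the left (box +y) quarter-turn fastener, rad, clockwise seen from above: 0 = open, slot pointing front to back (along the box's x); 1.571 = locked, slot parallel to the cover's front edge, at a hard stop. Starts 0 to 0.35. It takes about 0.12 N m (some 5 N at 26 mm from its axis) and stays where it is left.
- slot_left (a point): Slot of the left (box +y) fastener: floor centre, on the turning axis, 175 mm from the hinge line (cover shut: box x = -0.065, y = +0.088, 134 mm above the bench). Round grey plastic disc 84 mm across, standing 22 mm above the cover; one straight slot right across it, open at both ends, 34 mm wide, 16 mm deep, dark-floored. The point turns with it: x along the slot, z the turning axis (up when shut).
- cam_right (a joint): Angle of the right (box -y) quarter-turn fastener, rad, clockwise seen from above: 0 = open, slot pointing front to back (along the box's x); 1.571 = locked, slot parallel to the cover's front edge, at a hard stop. Starts 0 to 0.35. It takes about 0.12 N m (some 5 N at 26 mm from its axis) and stays where it is left.
- slot_right (a point): Slot of the right (box -y) fastener: floor centre, on the turning axis, 175 mm from the hinge line (cover shut: box x = -0.065, y = -0.088, 134 mm above the bench). Round grey plastic disc 84 mm across, standing 22 mm above the cover; one straight slot right across it, open at both ends, 34 mm wide, 16 mm deep, dark-floored. The point turns with it: x along the slot, z the turning axis (up when shut).
- tip_jar: Loose bystander: clear jar with a steel cap, 40 mm across, 50 mm tall, upright on the box's left ledge (box top, 120 mm above the bench); origin under its centre.
- chipping_hammer: Loose bystander: wooden-handled hammer 240 mm long lying on the bench in front of the box; origin at its underside.
- tube_offcut: Loose bystander: square steel tube 140 x 40 x 40 mm on the bench left of the box; origin under its centre.
- weld_square: Loose bystander: triangular grey welding square 90 mm long, 90 mm tall, on the bench right of the box; origin under its centre.

How it is judged:
On the way, in this order (a step that is already met when the one before it is completed fails the run):
1. the cover is pushed fully shut with both fasteners still open (value of joint cover below 0.03 rad and value of joint each of cam_left, cam_right below 0.8 rad), for 0.2 s.
2. both fasteners are turned to the stop with the cover shut (value of joint cover below 0.03 rad and value of joint each of cam_left, cam_right above 1.43 rad), for 0.2 s.
At the end, for the whole second after the job is handed in: The cover is shut (within 0.03 rad, about 7 mm at its front edge), both fasteners are within 8 degrees of their locked stop (joint above 1.43 rad) and at rest (all of step 2 and velocity of joint cam_left between -0.05 and 0.05 rad/s and velocity of joint cam_right between -0.05 and 0.05 rad/s); the robot touches nothing.
It fails at once if a fastener is turned while the cover is up (value of joint any of cam_left, cam_right above 0.8 rad and value of joint cover above 0.06 rad).
It fails at once if the cover is raised further (value of joint cover above 0.65 rad).
It fails at once if a loose thing on or beside the box is moved or picked up (more than 30 mm) (distance of any of tip_jar, chipping_hammer, tube_offcut, weld_square from where it was at the start of the episode above 0.03 m).
It also fails if it takes over 61 s, if anything falls off the work surface, if the arm or the gripper's body presses on something with over 40 N, if the wrist force passes 120 N, or if a joint passes its speed limit or range.

## Working session

There is one attempt and no reset: what is moved stays moved. The work goes in short steps, each a Python script; the robot and the scene stay as the last script left them, time stands still between calls to the robot, and variables do not carry over. Pictures are saved under pics/ and viewed, and the job is handed in when it is done.

```bash
mkdir -p pics; ls; python3 - <<'E'
from station import *
import cv2,numpy as np
for n in ("scene","top"):
    im=read_camera(n); cv2.imwrite(f"pics/{n}0.png",im[:,:,::-1]); i=camera_info(n); print(n,i["intrinsics"],i["dist"],np.round(i["T"],3).tolist())
print(get_time(),get_tcp_pos(),get_ee_rot(),get_grip_width())
E
```

```text
pics
scene [[390.83168776   0.         276.4494648 ]
 [  0.         390.83168776 210.27861789]
 [  0.           0.           1.        ]] [-0.02247152  0.          0.          0.          0.        ] [[-0.876, -0.38, 0.299, 0.854], [0.483, -0.683, 0.548, 0.555], [-0.004, 0.624, 0.781, 0.822], [0.0, 0.0, 0.0, 1.0]]
top [[520.75543284   0.         277.58452824]
 [  0.         520.75543284 206.32700408]
 [  0.           0.           1.        ]] [-0.04208201  0.          0.          0.          0.        ] [[-0.005, 0.985, -0.173, 0.331], [-1.0, -0.008, -0.016, 0.036], [-0.017, 0.173, 0.985, 1.445], [0.0, 0.0, 0.0, 1.0]]
0.1 [0.26866773 0.56375378 0.22198935] [ 3.57936220e-04  8.45654634e-01  5.33730054e-01 -5.84599975e-04] 1.0013304016984785
```

View pics/scene0.png

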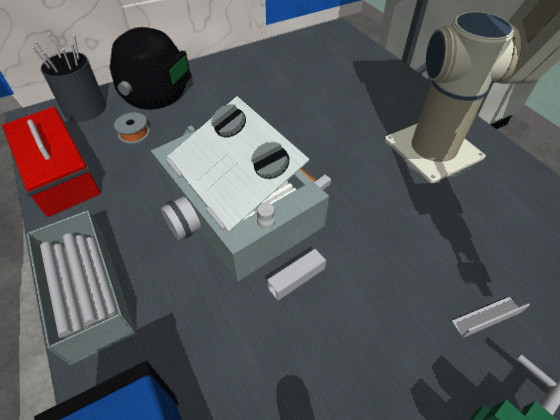

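View pics/top0.png

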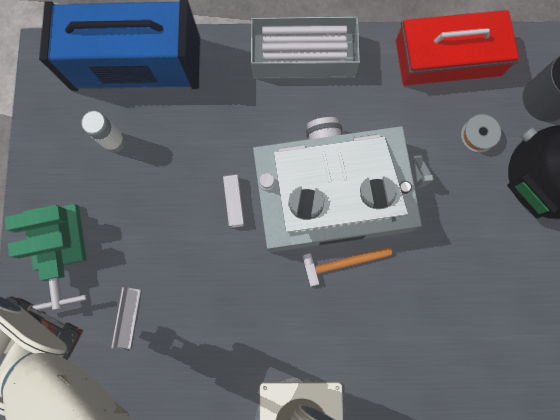

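The top view shows the box at about (255..417, 128..250), with the cover raised. The discs are at about (306,203) left and (379,192) right, the jar at (267,181) and the hammer at (350,263). I'll zoom in for corners.

```bash
python3 - <<'E'
import cv2
a=cv2.imread("pics/top0.png")[110:260,240:440]; cv2.imwrite("pics/topz.png",cv2.resize(a,None,fx=4,fy=4,interpolation=cv2.INTER_CUBIC))
a=cv2.imread("pics/scene0.png")[85:285,145:345]; cv2.imwrite("pics/scz.png",cv2.resize(a,None,fx=3,fy=3,interpolation=cv2.INTER_CUBIC))
E
```

```text
(no output)
```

View pics/topz.png

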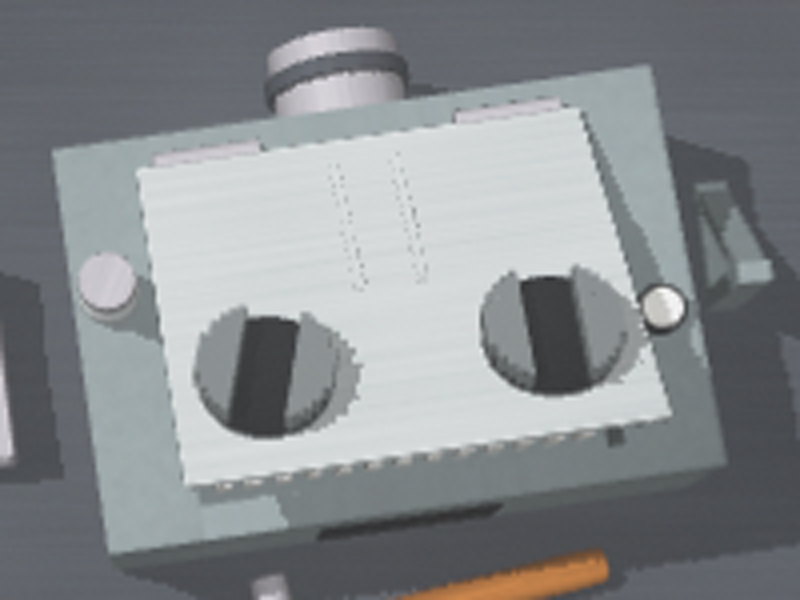

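View pics/scz.png

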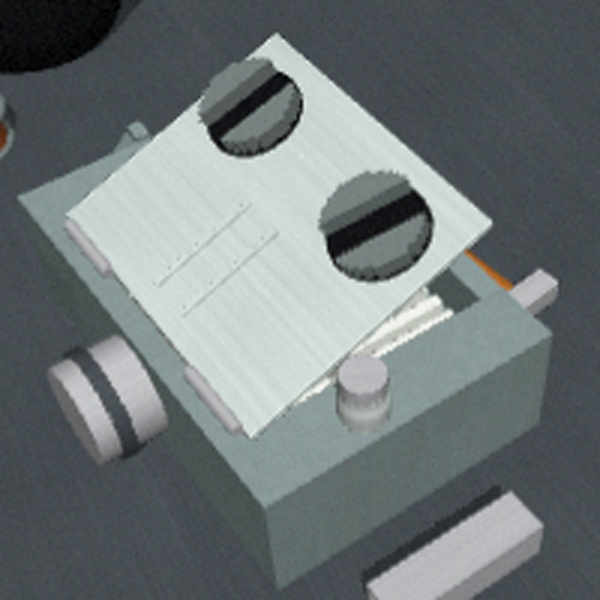

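```bash
cat > h.py <<'E'
import numpy as np,cv2
from station import camera_info
def ray(n,p):
    i=camera_info(n);T=np.array(i["T"])
    u=cv2.undistortPoints(np.array([[p]],float),np.array(i["intrinsics"]),np.array(i["dist"]))[0,0]
    d=T[:3,:3]@np.array([u[0],-u[1],-1]);return T[:3,3],d/np.linalg.norm(d)
def onz(n,p,z):
    o,d=ray(n,p);return o+d*(z-o[2])/d[2]
def tri(p,q):
    o1,d1=ray("top",p);o2,d2=ray("scene",q)
    s=np.linalg.lstsq(np.c_[d1,-d2],o2-o1,rcond=None)[0]
    a=o1+s[0]*d1;b=o2+s[1]*d2;return (a+b)/2,np.linalg.norm(a-b)
tz=lambda x,y:(x/4+240-.375,y/4+110-.375)
sz=lambda x,y:(x/3+145-.33,y/3+85-.33)
E
python3 - <<'E'
from h import *
bl,br,fr,fl=[onz("top",tz(*p),.12) for p in [(50,152),(650,66),(727,463),(110,553)]]
for p in (bl,br,fr,fl):print(p.round(4))
print("dims",[np.linalg.norm(a-b).round(3) for a,b in((bl,br),(br,fr),(fr,fl),(fl,bl))])
y=(bl-br)+(fl-fr); x=(bl-fl)+(br-fr)
print("yaw",np.arctan2(-y[0],y[1]),np.arctan2(x[1],x[0]),"c",(bl+br+fr+fl)/4)
# scene check
for p in [(20,198),(268,503),(549,333)]:print("sc",onz("scene",sz(*p),.12).round(4))
c=(bl+br+fr+fl)/4;yaw=np.arctan2(-y[0],y[1]);R=np.array([[np.cos(yaw),-np.sin(yaw),0],[np.sin(yaw),np.cos(yaw),0],[0,0,1]])
for a,b in [((187,486),(492,222)),((670,413),(277,33)),((138,172),(252,437)),((580,110),(68,217)),((666,305),(0,0))][:4]:
    p,e=tri(tz(*a),sz(*b));print("cover",p.round(4),e.round(4),"box",(R.T@(p-c*[1,1,0])).round(4))
print("knob",(R.T@(onz("top",tz(663,307),.13)-c*[1,1,0])).round(3))
print("jar",(R.T@(onz("top",tz(107,280),.17)-c*[1,1,0])).round(3))
for s in ([(250,435),(270,318)],[(555,392),(547,276)]):
    a,b=[R.T@onz("top",tz(*p),.2) for p in s];d=b-a;print("slot",np.arctan2(-d[1],d[0]))
E
```

```text
[0.7212 0.1243 0.12  ]
[ 0.7768 -0.2735  0.12  ]
[ 0.5109 -0.3104  0.12  ]
[0.4561 0.0851 0.12  ]
dims [np.float64(0.402), np.float64(0.268), np.float64(0.399), np.float64(0.268)]
yaw 0.1382437765740627 0.1423111409611823 c [ 0.61626166 -0.09361744  0.12      ]
sc [ 0.7766 -0.2735  0.12  ]
sc [0.7196 0.1184 0.12  ]
sc [0.4584 0.0824 0.12  ]
cover [0.4876 0.0351 0.2142] 0.0018 box [-0.1097  0.1453  0.2142]
cover [ 0.5283 -0.2527  0.217 ] 0.0005 box [-0.109  -0.1454  0.217 ]
cover [0.7061 0.0656 0.1261] 0.002 box [0.1109 0.1453 0.1261]
cover [ 0.747  -0.2259  0.1226] 0.0023 box [ 0.1113 -0.149   0.1226]
knob [-0.03  -0.176  0.13 ]
jar [0.031 0.176 0.17 ]
slot 0.31852185391779586
slot 0.10894443990283564
```

Box measured: centre about (0.616, -0.094), yaw about 0.14. The cover is at about 0.39 rad, with slot angles of about 0.32 left and 0.11 right. Next I press the cover shut with closed fingers.

```bash
cat >> h.py <<'E'
C=np.array([.6163,-.0938]);YAW=.140
def w(x,y,z):
    c,s=np.cos(YAW),np.sin(YAW);return [C[0]+c*x-s*y,C[1]+s*x+c*y,z]
def q(t): return [0,np.cos(t/2),np.sin(t/2),0]
E
python3 - <<'E'
from station import *
from h import *
command_gripper(0.0)
p=get_tcp_pos();movel([p[0],p[1],.33],v=.2)
move_pose(w(-.09,0,.30),q(YAW+np.pi/2 if 0 else YAW))
print(get_joint_pos(),get_tcp_pos(),get_ft_force(),get_grip_width())
print(movel(w(-.09,0,.222),v=.12,until_force=15))
r=movel(w(-.09,0,.124),v=.05,until_force=22)
print(r,get_tcp_pos(),get_ft_force(),get_time())
wait(.3)
cv2.imwrite("pics/s1.png",read_camera("scene")[:,:,::-1])
movel(w(-.09,0,.26),v=.2)
cv2.imwrite("pics/t1.png",cv2.resize(read_camera("top")[110:260,240:440,::-1],None,fx=4,fy=4,interpolation=cv2.INTER_CUBIC))
print(get_ft_force(),get_time())
E
```

```text
[-2.19996623e-01  2.09659077e-01  1.74516826e+00  1.74010432e-04
  1.18671281e+00 -3.61174874e-01] [ 0.52740373 -0.10569076  0.29999708] [ 0.26674141 -0.43615981  0.64906749] 0.00538207595420747
False
True [ 0.52623881 -0.10632312  0.12830303] [-1.83570349 -0.00922766  7.82290553] 7.175
[ 0.49422033  0.36885484 -1.03266   ] 8.3833
```

```bash
python3 -c "
import cv2;a=cv2.imread('pics/s1.png')[60:285,130:400];cv2.imwrite('pics/s1z.png',cv2.resize(a,None,fx=2.6,fy=2.6))"
```

```text
(no output)
```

View pics/s1z.png

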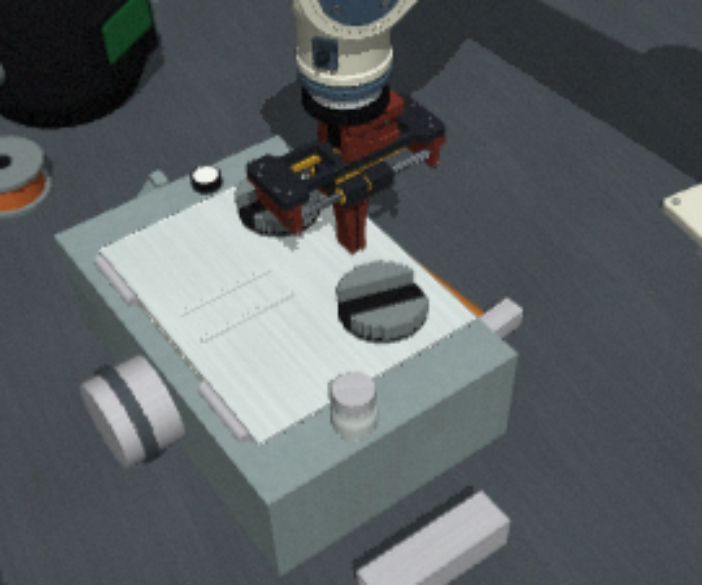

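View pics/t1.png

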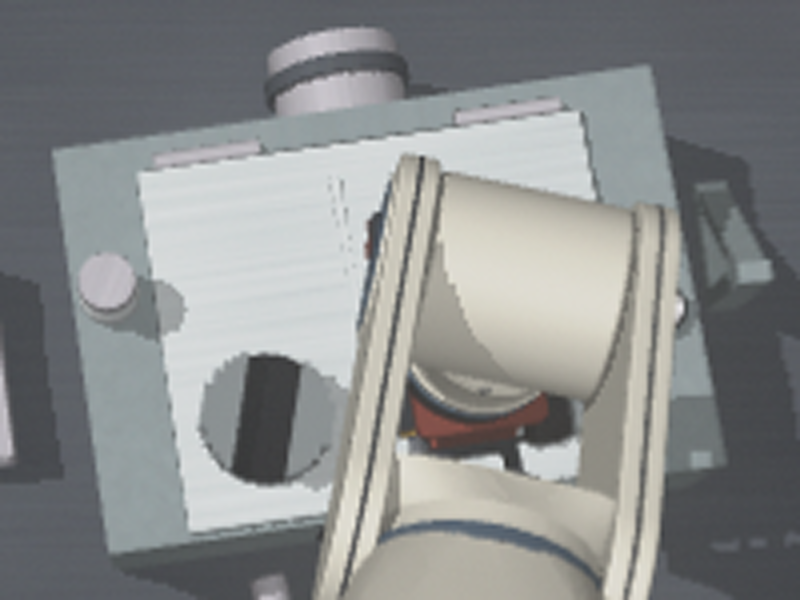

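The cover is shut: contact at z = 0.1283, the plate lies flat, and the knob on the right ledge is low. In the zoomed top view the left disc is at (268,420) with its slot running (272,355) to (259,480). I'll check its centre and angle, then turn it.

```bash
cat >> h.py <<'E'
def turn(cy,a0,side):
    from station import move_pose,movel,get_tcp_pos,get_ft_force,get_time
    from scipy.spatial.transform import Rotation
    r=.027
    def P(a,z):
        return w(-.065+side*r*np.cos(a),cy-side*r*np.sin(a),z),q(YAW-a)
    move_pose(*P(a0,.19)); print("above",get_tcp_pos(),get_ft_force())
    p,_=P(a0,.138)
    if movel(p,v=.06,until_force=6): print("TOUCH going in",get_tcp_pos(),get_ft_force()); return
    N=12
    for a in np.r_[np.linspace(a0,1.5,N)[1:],np.arange(1.56,1.95,.06)]:
        p,o=P(a,.138); b=movel(p,o,v=.06,until_force=25 if a<1.5 else 12)
        f=get_ft_force(); print(round(a,2),b,np.round(f,1),round(get_time(),2))
        if a>1.5 and (b or np.hypot(*f[:2])>16): break
    print("end",get_tcp_pos())
E
python3 - <<'E'
from h import *
c=onz("top",tz(268,420),.150);print("disc",c,w(-.065,.088,.15))
a,b=onz("top",tz(272,355),.134),onz("top",tz(259,480),.134);d=a-b;print(YAW-np.arctan2(d[1],d[0]))
from station import *
for y,a,s in((.088,.31,1),(-.088,.1,-1)):
  for aa in (a,1.9):
    print(np.round(inverse_kinematics(w(-.065+s*.027*np.cos(aa),y-s*.027*np.sin(aa),.138),q(YAW-aa)),2))
E
```

```text
disc [ 0.53638812 -0.01554203  0.15      ] [np.float64(0.5396561661574857), np.float64(-0.015731294785163302), 0.15]
0.2564449972850997
[-0.06  0.45  1.82 -0.    0.87  0.11]
[-0.1   0.41  1.89 -0.    0.84  1.66]
[-0.36  0.46  1.81 -0.    0.87 -0.4 ]
[-0.3   0.48  1.76 -0.    0.9   1.46]
```

```bash
python3 - <<'E'
from station import *
from h import *
turn(.088,.28,1)
E
```

```text
above [ 0.56565378 -0.01950024  0.18892366] [-0.54288898  0.89887604 -0.10495291]
0.39 False [-0.2  0.   0.1] 10.2
0.5 False [0.4 0.2 0.7] 10.46
0.61 False [1.4 2.6 2.2] 10.72
0.72 False [1.2 2.7 1.6] 10.97
0.83 False [0.9 2.8 2.6] 11.23
0.95 False [0.6 3.2 2.7] 11.49
1.06 False [1.5 4.  1.5] 11.75
1.17 False [0.5 4.1 2.7] 12.01
1.28 False [2.4 4.9 2. ] 12.27
1.39 False [2.2 3.6 1.1] 12.53
1.5 False [2.  3.8 1.6] 12.78
1.56 False [3.1 4.6 0.7] 13.03
1.62 False [ 3.4  5.  -0. ] 13.28
1.68 False [ 4.   4.4 -0.4] 13.53
1.74 False [ 4.3  5.3 -0.8] 13.78
1.8 False [ 9.   1.9 -5.2] 14.03
1.86 False [15.2  0.2 -7.3] 14.28
1.92 False [18.1 -2.5 -9.8] 14.53
end [ 0.54018548 -0.04366611  0.13911269]
```

The left fastener reached its stop, with the force rising sharply from 1.80. I'll back off, lift out, look, and then do the right one.

```bash
cat >> h.py <<'E'
def out(cy,side,a):
    from station import movel,get_ft_force
    p=w(-.065+side*.027*np.cos(a),cy-side*.027*np.sin(a),.138)
    movel(p,v=.04); print("off",get_ft_force()); movel(p[:2]+[.25],v=.12)
E
python3 - <<'E'
from station import *
from h import *
out(.088,1,1.66)
cv2.imwrite("pics/s2.png",cv2.resize(read_camera("scene")[60:285,130:400,::-1],None,fx=2.6,fy=2.6))
move_pose(w(-.065-.027,-.088,.25),q(YAW-.1))
cv2.imwrite("pics/t2.png",cv2.resize(read_camera("top")[110:260,240:440,::-1],None,fx=4,fy=4,interpolation=cv2.INTER_CUBIC))
print(get_time())
E
```

```text
off [ 3.55061663 -1.14301174  0.14704701]
17.85
```

View pics/s2.png

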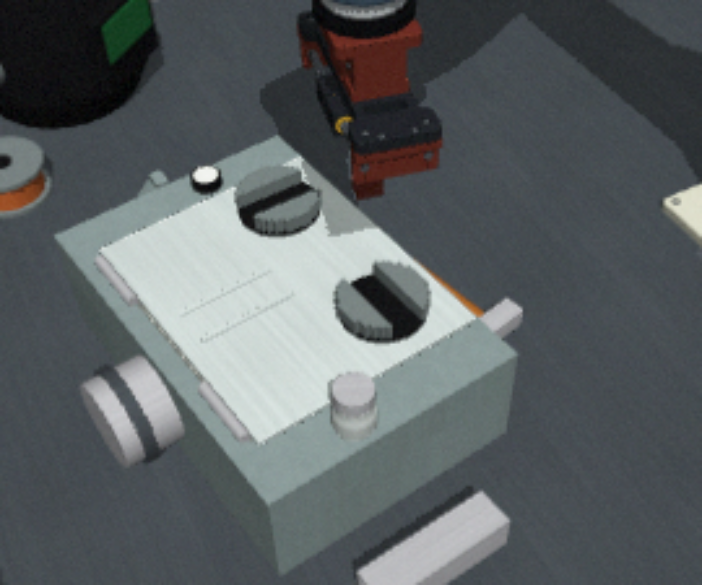

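View pics/t2.png

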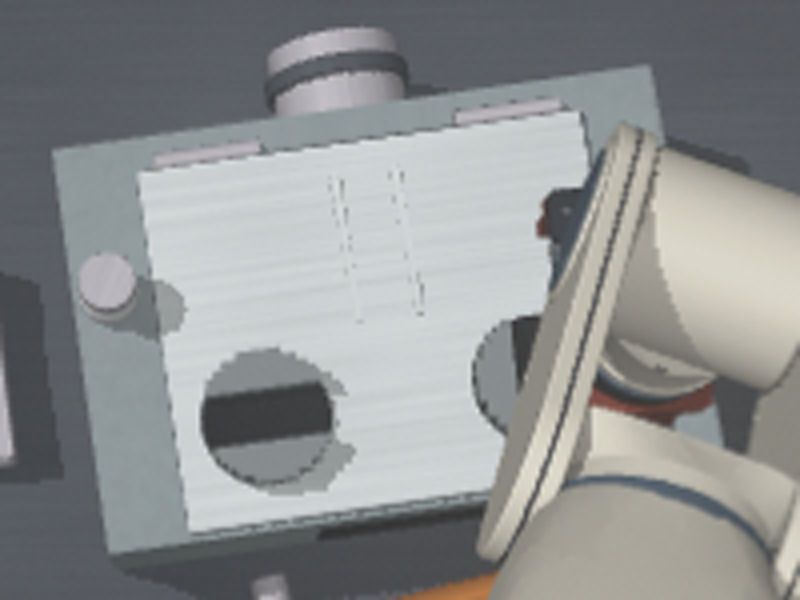

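The left slot now runs (205,428) to (330,400), parallel to the front edge, the cover is flat and the jar hasn't moved. Now the right fastener.

```bash
python3 - <<'E'
from station import *
from h import *
turn(-.088,.1,-1)
out(-.088,-1,1.66)
p=get_tcp_pos();print(get_ft_force(),get_time())
E
```

```text
above [ 0.5365299  -0.19063207  0.18940517] [0.13718001 0.45159148 1.08832732]
0.23 False [ 0.1 -0.2 -0.4] 19.49
0.35 False [ 0.6 -1.2  1.9] 19.77
0.48 False [-0.2 -2.5  2. ] 20.04
0.61 False [-0.8 -1.1  0.7] 20.32
0.74 False [-0.3 -2.3  1.4] 20.59
0.86 False [-0.2 -1.8  1.7] 20.87
0.99 False [-1.2 -2.9  2.8] 21.14
1.12 False [-0.7 -2.   1.6] 21.42
1.25 False [-2.4 -0.6  1.6] 21.69
1.37 False [-1.1 -0.6  0.7] 21.97
1.5 False [-2.4 -0.4 -0.4] 22.24
1.56 False [-3.1  1.8 -1. ] 22.49
1.62 False [-2.8  1.1 -1. ] 22.74
1.68 False [-2.8  0.7 -1.2] 22.99
1.74 False [-2.3  0.9 -1.4] 23.24
1.8 False [-5.4  2.1  1.8] 23.49
1.86 False [-10.9   4.4   4.2] 23.74
1.92 False [-15.5   5.1   8. ] 23.99
end [ 0.56552761 -0.16221829  0.13728616]
off [-0.05513703 -0.12850064  0.00664499]
[ 0.35047302 -0.12766969  0.23475336] 25.4
```

```bash
python3 - <<'E'
from station import *
from h import *
p=get_tcp_pos();movel([p[0],p[1],.33],v=.2)
move_pose([.27,.5,.35],q(1.0))
cv2.imwrite("pics/t3.png",cv2.resize(read_camera("top")[110:300,200:440,::-1],None,fx=3.3,fy=3.1,interpolation=cv2.INTER_CUBIC))
cv2.imwrite("pics/s3.png",cv2.resize(read_camera("scene")[60:285,130:400,::-1],None,fx=2.6,fy=2.6))
print(get_time())
E
```

```text
28.6167
```

View pics/t3.png

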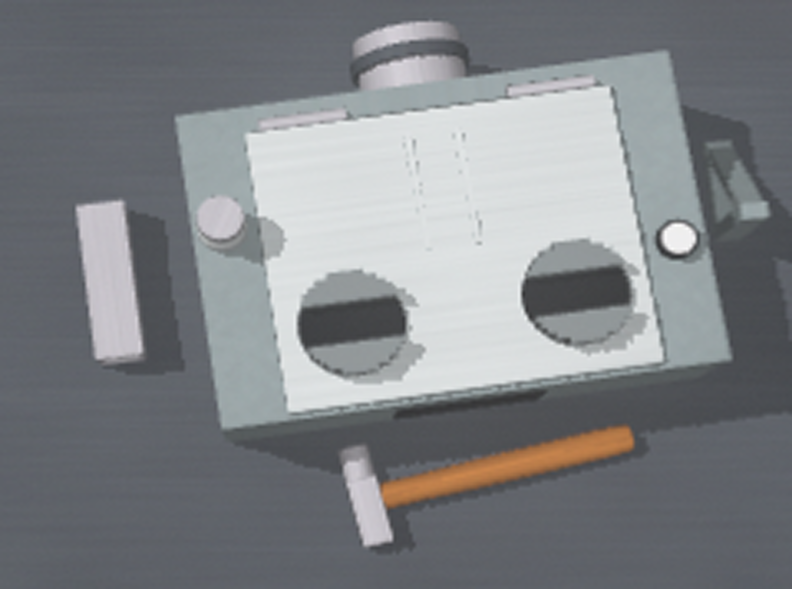

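View pics/s3.png

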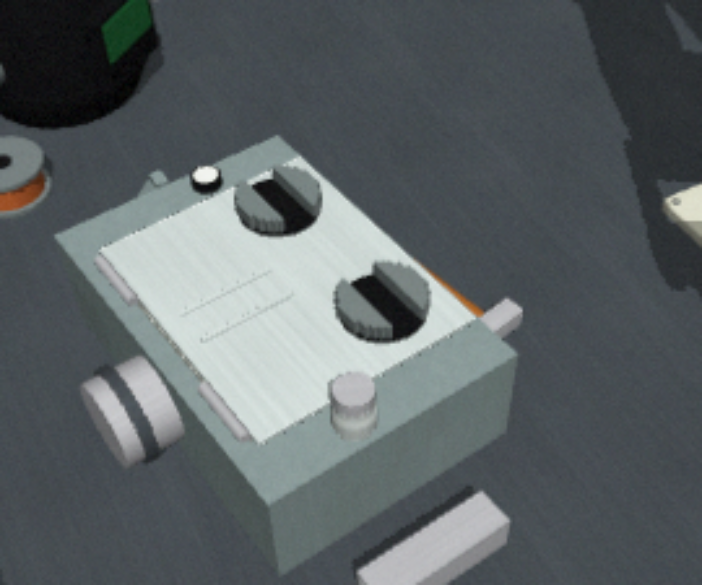

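In the last top view both slots, (300,322)-(407,315) and (523,292)-(630,283), look parallel to the front edge. The loose things look unmoved. I'll measure the slot angles and compare the top view with the first picture before handing in.

```bash
python3 - <<'E'
from station import *
from h import *
im=read_camera("top");g=im.max(2)
for y in(.088,-.088):
    m=np.zeros(g.shape,np.uint8)
    i=camera_info("top");T=np.array(i["T"]);c=T[:3,:3].T@(np.array(w(-.065,y,.134))-T[:3,3])
    px=cv2.projectPoints(np.array([[c[0],-c[1],-c[2]]]),np.zeros(3),np.zeros(3),np.array(i["intrinsics"]),np.array(i["dist"]))[0].ravel()
    cv2.circle(m,tuple(int(round(v)) for v in px),16,1,-1)
    k=((g<80)&(m>0)).astype(np.uint8);v,u=np.nonzero(k)
    pts=np.array([onz("top",(a,b),.134)[:2] for a,b in zip(u,v)]);(cx,cy),s,_=cv2.minAreaRect(pts.astype(np.float32)*1000)
    d=np.linalg.svd(pts-pts.mean(0),full_matrices=False)[2][0]
    print(len(u),pts.mean(0),s,"cam",(YAW-np.arctan2(d[1],d[0]))%np.pi)
a=cv2.imread("pics/top0.png")[:,:,::-1];df=np.abs(a.astype(int)-im).max(2)
for n,(x0,y0,x1,y1) in dict(tube=(220,170,250,232),jar=(256,170,278,192),hammer=(298,245,396,290),square=(414,150,436,190)).items():print(n,(df[y0:y1,x0:x1]>50).mean())
print(get_qvel().round(4) if hasattr(get_qvel(),'round') else get_qvel())
E
```

```text
357 [ 0.54242048 -0.01480718] (29.893808364868164, 79.22151184082031) cam 1.5660072874531368
346 [ 0.56650542 -0.18979425] (29.60394287109375, 78.08790588378906) cam 1.5684160192488856
tube 0.0
jar 0.0
hammer 0.0013605442176870747
square 0.0
[ 0.003  -0.0016 -0.0001 -0.0002 -0.0013 -0.0009]
```

```bash
python3 -c "
from station import *
print(get_time());job_done()"
```

```text
28.6667
the job is handed in; nothing more can be done
```

The filter box is closed up and the job is handed in at 28.7 s, against the 61 s limit; the interface gave no verdict.

**What I did:** I pressed the raised cover (about 0.39 rad open) down with the shut fingertips. I then turned the left and then the right fastener clockwise, with the fingertips in the slot, until the force rose at the stop. Afterwards I moved the arm clear of the box.

**Last checks:**
- **Cover:** the fingertips stopped at 128.3 mm above the bench, against 128 mm when fully shut. The cover lies flat in both camera views.
- **Fasteners:** the top picture gives about 1.566 rad for the left and 1.568 rad for the right, against the stop at 1.571.
- **Loose things:** the jar, hammer, tube and welding square look unchanged from the first picture.
- **Arm:** it is at rest and clear of everything.

No check failed. The left disc's centre first measured about 3 mm off the box-derived position, which made no difference to the turning.

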